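# Fit the top bearing and thread the drive shaft of the bench rotator

### The job

Put the loose top bearing over the two pins of the rotator stand until it lies flat on both columns; then take the drive shaft from its holder and thread it upright through the top bearing and the middle guide into the slotted coupling below. The coupling's slot is hidden and may stand at any angle, so feel for it: turn the shaft on it until its tang drops in and its collar rests flush on the bearing, then let go. Leave the other things on the bench where they are.

Things in the scene. Friction and masses are not known exactly. Their poses are not given: they have to be found in the camera images.
- stand: Rotator stand, fixed: grey base 100 (x) x 160 (y) x 12 mm, origin at the centre of its underside. Two aluminium columns at y = +50 and -50 mm, 20 mm in diameter, end in flat shoulders 85 mm high; from each a steel pin, 10 mm in diameter with tapered tip, rises to 115 mm. All bores lie on the stand's z axis.
- guide_mouth (a point): Centre of the upper mouth of the 16.5 mm hole in the stand's fixed middle guide (aluminium bar 40 x 124 x 8 mm between the columns), 53 mm above the stand's origin, on its z axis.
- coupling_face (a point): Centre of the upper face of the steel coupling, on the stand's z axis, 30 mm above its origin, hidden under the guide in a round steel housing. Across it runs a slot 15.5 x 8.5 mm, 14 mm deep, at an unknown angle (any; not given by this point's axes). The coupling is stiff to turn (0.4 N m).
- top_bearing: Loose aluminium bearing, 300 g, flat on the bench: flange 60 (x) x 132 (y) x 8 mm; on its middle a square boss 40 x 40 mm, faces along x and y, top at 30 mm. A 16.5 mm bore runs through both on the z axis; 12.5 mm holes at y = +50 and -50 mm fit the stand's pins, either way round. Origin: centre of the underside. Seated, it is 85 mm above the stand's origin.
- shaft: Steel shaft, 141 mm, about 250 g, upright in its holder. Origin: lower tip, z up to the head. 0-10 mm: flat tang, 12 mm along x, 5 mm along y; round shank 14 mm in diameter to 95 mm; collar 32 mm in diameter, 95-101 mm; round grip 24 mm in diameter, 101-141 mm. Tip above the stand's origin: 30 mm when the tang stands on the coupling face, 20 mm when it is home in the slot, collar on the boss.
- shaft_holder: Grey plastic holder, fixed to the bench: foot 84 x 84 x 8 mm and a block 52 x 52 mm, 70 mm high, with an 18.5 mm hole whose floor, on which the shaft's tip stands, is 10 mm above the bench. Origin: centre of the underside. It may be on the left or the right of the stand.
- tally_counter: White hand tally counter, 75 x 57 x 25 mm, a bystander; origin at the centre of its underside.
- loupe: Black-handled magnifier, 120 x 46 x 10 mm, lying flat, a bystander; origin at the centre of its underside.

How it is judged:
By the outcome, as a careful person would: the job done as asked, in the order asked, and still so for the second after the job is handed in, with the robot touching nothing.
It also fails if it takes over 72 s, if anything falls off the work surface, if the arm or the gripper's body presses on something with over 40 N, if the wrist force passes 120 N, or if a joint passes its speed limit or range.

### The arm

A 6-joint arm with a two-finger parallel gripper is mounted at the origin on a cart in front of the work surface, level with it; the furniture and walls round the work are solid. World frame = base frame: x ahead of the robot, y to its left, z up, the work surface at z = 0. Lengths are in m, angles in rad, forces in N, time in s.
With the tool pointing down it reaches from about 0.3 to 0.75 m from the base axis. Payload 8.5 kg.
Tool frame: the origin (TCP) lies on the centre line of the jaws, within the pads' length; the fingertips stand 14 mm ahead of it and the grasp point (between the pads) lies 5 mm behind it; z points along the fingers, y is the line along which they close (so a half turn about z gives the same grasp; the last joint's range is limited). The gripper opens to 88 mm and grips with 3 to 60 N. Pads are 18 mm wide; open, the fingers measure 123 mm over their backs; the gripper's body (75 mm by 187 mm) begins 45 mm behind the grasp point.
Start: joints at [-1.559, 0.381, 1.297, -0, 1.464, -0.215], TCP at [0.124, -0.536, 0.253] pointing down, gripper open.
Joint ranges: [-3.11, 3.11], [-0.89, 2.33], [0.22, 2.48], [-1.42, 4.56], [0.17, 2.85], [-2.88, 2.88]. Speed limits (rad/s): [2.39, 2.39, 3.14, 3.14, 3.14, 3.14].

### API

Orientations are given as a unit quaternion [x, y, z, w].
In Python, from bench import arm gives the robot as it stands.
- The arm moves only by the tool play_rows, never from a script. Its argument "steps" is a list of rows, each a list of 6 numbers: the shift along the tool's x, y, z in cm, then the turn, a rotation vector about the tool's x, y, z in degrees. In form: [[tx, ty, tz, ax, ay, az], ...]. A call has 1 to 20 rows; each row shifts and turns the commanded pose from where the row before left it, along the tool's axes as they then stand; what a row does not reach is not made up. A row lasts 1/12 s, in which the tool goes at most 41.7 mm and 7.16 degrees, less where a joint would pass 70% of its speed; a pose out of reach is approached as far as the arm can. A call with a gripper value outside its range is refused whole. "jaw" is the finger opening in cm, from 0 to 8.81, set as the call begins (left out, the last holds). The fingers move at their own pace and stop on an object; "grip_force" is the grip in N (left out, the last holds). Time passes only in rows, so rows that do not move let the fingers close. It gives the time, the measured TCP pose, the force, the opening and the grip force at its end, in the units of the state.
- arm.state(): the state, without advancing time (a new reading comes with each control period).
- arm.camera(name): name is "scene" or "top" or "wrist"; returns a dict with "image" (480x640x3 uint8, red, green, blue), "camera_matrix" (3x3 intrinsics, pixels), "distortion" ([k1, k2, p1, p2, k3] as OpenCV has them; the pictures are not rectified), "T" (4x4, takes a point from camera to world coordinates); the wrist camera has in their place "T_tool_cam" (4x4, takes a point from camera to tool coordinates, whose origin is the TCP and whose axes are the flange's). Camera axes: x right, y down, z forward; pixel columns grow to the right and rows downward; lengths in m; the calibration is good to about 2 mm. A picture is of the moment at which its call begins: read the wrist's pose just before it. There is no depth.
- arm.job_done(): hands the job in; it is judged then, once.
The state is a dict: "time": time; "qpos": joint angles; "qvel": joint speeds; "joint_torque": joint torques, N m; "tool_pos": TCP position; "tool_rot": TCP orientation; "contact_force": force on the tool from outside, world axes, zero at the start; "ft_torque": the same for the moment, N m; "opening": opening from 0.0 (shut) to 1.0 (fully open); "finger_force": force on a finger pad.
Only numpy, scipy, OpenCV 4.12 (cv2) and the standard library are available. Lean on these libraries where they do the work, as an engineer would, in place of code of your own. Each camera call takes 0.05 s, during which the arm holds its last target. There are 200 camera calls.

## Working session

There is one attempt and no reset: what is moved stays moved. The work goes in short steps, Python scripts to look and compute and a tool call to move; the robot and the scene stay as the last step left them, time stands still between calls to the robot, and variables do not carry over. Pictures are saved under pics/ and viewed, at most 10 in all, crops included, and the job is handed in when it is done.

Besides the shell and the picture viewer there is one more tool, called after "Emit:" by a JSON object that holds its "fn" and its "kwargs", one argument or row to a line. play_rows: Moves the arm, as the interface text tells. Its arguments: {"type":"object","properties":{"steps":{"type":"array","items":{"type":"array","items":{"type":"number"}}},"jaw":{"type":"number"},"grip_force":{"type":"number"}},"required":["steps"]}

```bash
mkdir -p pics; ls; python3 - <<'E'
from bench import arm
import cv2,json
s=arm.state();print(s)
for n in("top","scene"):
    c=arm.camera(n);cv2.imwrite(f"pics/{n}1.png",c["image"][:,:,::-1]);print(n,c["camera_matrix"],c["distortion"],c["T"])
E
```

```text
pics
{'time': 0.0, 'qpos': array([-1.55929619e+00,  3.81161077e-01,  1.29820917e+00, -1.61820095e-05,
        1.46359716e+00, -2.15295546e-01]), 'qvel': array([ 0.00040223, -0.00201778, -0.00076575,  0.00023836,  0.00096149,
       -0.00025663]), 'joint_torque': array([ 1.12654645e-03, -4.37929058e+01, -2.24554950e+01,  7.13301706e-02,
        3.52041400e-02, -1.09072973e-04]), 'tool_pos': array([ 0.12366443, -0.53566234,  0.25217391]), 'tool_rot': array([ 9.93577018e-01,  1.13155805e-01,  6.19188302e-05, -6.84630516e-04]), 'contact_force': array([ 0.05364632, -0.06590687, -0.04423374]), 'ft_torque': array([-0.04053556,  0.03132433,  0.02711559]), 'finger_force': 0.0, 'opening': 0.9992321749862925}
top [[472.83911896   0.         318.77163702]
 [  0.         472.83911896 232.80809747]
 [  0.           0.           1.        ]] [-0.10407202  0.          0.          0.          0.        ] [[-0.01141055 -0.9919912   0.12579057  0.34930266]
 [-0.99991328  0.01049249 -0.0079585  -0.00388272]
 [ 0.00657491 -0.12587047 -0.9920249   1.06720287]
 [ 0.          0.          0.          1.        ]]
scene [[473.85983884   0.         313.30101049]
 [  0.         473.85983884 234.93923691]
 [  0.           0.           1.        ]] [-0.11943418  0.          0.          0.          0.        ] [[-0.83236861 -0.26931848  0.48438626  0.06960533]
 [-0.55406341  0.38342937 -0.73891519  0.65066823]
 [ 0.0132756  -0.88343051 -0.46837409  0.46378882]
 [ 0.          0.          0.          1.        ]]
```

View pics/top1.png

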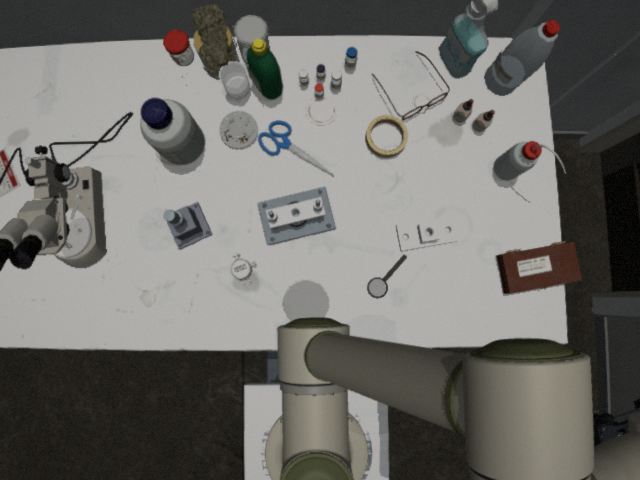

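View pics/scene1.png

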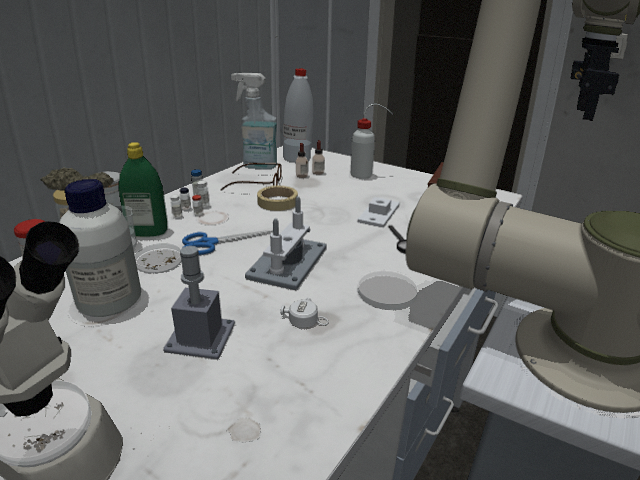

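The top view shows the stand at about (298,214), holder and shaft at (188,225), bearing at (428,234), counter at (242,268) and loupe at (385,278). I'll enlarge the crops next.

```bash
python3 - <<'E'
import cv2,numpy as np
a=cv2.imread("pics/top1.png")
def cr(x,y,w,h,s):return cv2.resize(a[y:y+h,x:x+w],None,fx=s,fy=s,interpolation=cv2.INTER_CUBIC)
A=cr(155,180,190,72,4.2);B=cr(385,210,90,50,8)
out=np.zeros((600,800,3),np.uint8)
A=cr(155,180,200,75,4);out[:300,:800]=A
B=cr(390,210,80,50,6);out[300:600,:480]=B
cv2.imwrite("pics/crop1.png",out)
E
```

```text
(no output)
```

View pics/crop1.png

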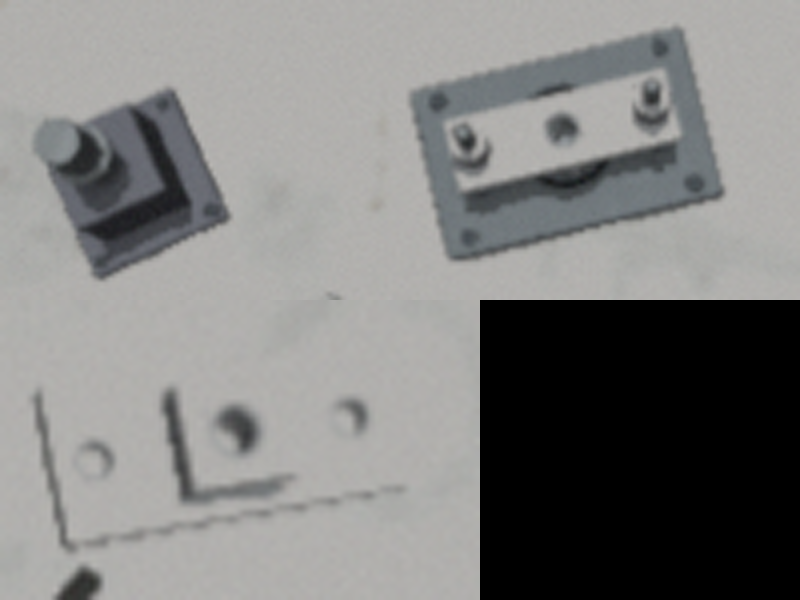

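The crop gives these points:
- **Stand:** base corners at (412,92), (683,28), (722,192) and (452,258); pin tips at (465,132) and (653,90); guide hole at (563,127).
- **Shaft and holder:** shaft head at (59,143); foot corners at (173,90), (228,215) and (98,277).
- **Bearing:** holes at (95,459) and (349,416); bore at (236,431).

```bash
cat > h.py <<'E'
import numpy as np,cv2
from scipy.spatial.transform import Rotation as R
def ray(px,K,D,T,z):
    u=cv2.undistortPoints(np.array(px,float).reshape(-1,1,2),K,D).reshape(-1,2)
    d=np.c_[u,np.ones(len(u))]@T[:3,:3].T
    o=T[:3,3]; return o+d*((z-o[2])/d[:,2])[:,None]
def toolT(s):
    T=np.eye(4);T[:3,:3]=R.from_quat(s["tool_rot"]).as_matrix();T[:3,3]=s["tool_pos"];return T
def yaw(s):  # world angle of tool x axis
    m=toolT(s)[:3,:3];return np.degrees(np.arctan2(m[1,0],m[0,0]))
E
python3 - <<'E'
from h import *
from bench import arm
c=arm.camera("top");K,D,T=c["camera_matrix"],c["distortion"],c["T"]
np.set_printoptions(precision=4,suppress=True)
A=lambda p:[(155+(x+.5)/4-.5,180+(y+.5)/4-.5) for x,y in p]
B=lambda p:[(390+(x+.5)/6-.5,210+(y+.5-300)/6-.5) for x,y in p]
f=lambda p,z:ray(p,K,D,T,z)
b=f(A([(412,92),(683,28),(722,192),(452,258)]),.012);print("base",b,b.mean(0),np.linalg.norm(np.roll(b,-1,0)-b,axis=1))
p=f(A([(465,132),(653,90)]),.115);print("pins",p,p.mean(0),np.linalg.norm(p[0]-p[1]),np.degrees(np.arctan2(*(p[0]-p[1])[1::-1])))
print("guide",f(A([(563,127)]),.053))
h=f(A([(173,90),(228,215),(98,277)]),.008);print("holder",h,(h[0]+h[2])/2,np.linalg.norm(h[0]-h[1]),np.linalg.norm(h[2]-h[1]))
print("head",f(A([(59,143)]),.151))
q=f(B([(95,459),(349,416)]),.008);print("brg",q,q.mean(0),np.linalg.norm(q[0]-q[1]),np.degrees(np.arctan2(*(q[0]-q[1])[1::-1])))
print("bore",f(B([(236,431)]),.03))
s=arm.state();print(yaw(s)); w=arm.camera("wrist");print(w["T_tool_cam"],w["camera_matrix"],w["distortion"])
E
```

```text
base [[ 0.5537  0.1257  0.012 ]
 [ 0.5891 -0.0286  0.012 ]
 [ 0.4945 -0.0493  0.012 ]
 [ 0.4587  0.1027  0.012 ]] [0.524  0.0376 0.012 ] [0.1584 0.0969 0.1562 0.0977]
pins [[ 0.5126  0.0858  0.115 ]
 [ 0.5334 -0.0104  0.115 ]] [0.523  0.0377 0.115 ] 0.09844192559430624 102.17910558503516
guide [[0.5254 0.0383 0.053 ]]
holder [[0.5574 0.2636 0.008 ]
 [0.4849 0.2305 0.008 ]
 [0.4503 0.3043 0.008 ]] [0.5038 0.284  0.008 ] 0.07970013525711482 0.08156817246298441
head [[0.5034 0.2841 0.151 ]]
brg [[ 0.4741 -0.2087  0.008 ]
 [ 0.4895 -0.3069  0.008 ]] [ 0.4818 -0.2578  0.008 ] 0.09937735584269149 98.914877382465
bore [[ 0.4814 -0.2577  0.03  ]]
12.992811241921912
[[ 0.     -0.9483 -0.3173  0.0818]
 [ 1.     -0.      0.0002 -0.0007]
 [-0.0002 -0.3173  0.9483 -0.133 ]
 [ 0.      0.      0.      1.    ]] [[368.1295   0.     321.1623]
 [  0.     368.1295 237.6373]
 [  0.       0.       1.    ]] [-0.0023  0.      0.      0.      0.    ]
```

Emit:
{"fn": "play_rows", "kwargs": {
  "steps": [
    [3.16,-1.46,0.6,0,0,0],
    [3.16,-1.46,0.6,0,0,0],
    [3.16,-1.46,0.6,0,0,0],
    [3.16,-1.46,0.6,0,0,0],
    [3.16,-1.46,0.6,0,0,0],
    [3.16,-1.46,0.6,0,0,0],
    [3.16,-1.46,0.6,0,0,0],
    [3.16,-1.46,0.6,0,0,0],
    [3.16,-1.46,0.6,0,0,0],
    [3.16,-1.46,0.6,0,0,0],
    [3.16,-1.46,0.6,0,0,0],
    [3.16,-1.46,0.6,0,0,0],
    [3.16,-1.46,0.6,0,0,0],
    [0,0,0,0,0,-7],
    [0,0,0,0,0,-7],
    [0,0,0,0,0,-7],
    [0,0,0,0,0,-7],
    [0,0,0,0,0,-7],
    [0,0,0,0,0,-7],
    [0,0,0,0,0,-7]
  ]
}}

```text
time: 1.87
tool_pos: [0.4812, -0.2585, 0.1746]
tool_rot: [0.856, 0.518, -0.0, -0.0]
contact_force: [-0.7, 0.4, -0.5]
opening: 1.002
finger_force: 0.0
```

Emit:
{"fn": "play_rows", "kwargs": {
  "steps": [
    [0,0,0,0,0,-7],
    [0,0,0,0,0,-7],
    [0,0,0,0,0,-7],
    [0,0,0,0,0,-7],
    [0,0,0,0,0,-7],
    [0,0,0,0,0,-2],
    [0,0,0,0,0,0],
    [0,0,0,0,0,0]
  ]
}}

```text
time: 2.53
tool_pos: [0.4813, -0.2586, 0.1747]
tool_rot: [0.65, 0.76, 0.0, -0.0]
contact_force: [-0.7, -0.0, -0.4]
opening: 1.002
finger_force: 0.0
```

```bash
python3 - <<'E'
from h import *
from bench import arm
s=arm.state();c=arm.camera("wrist");T=toolT(s)@c["T_tool_cam"]
np.save("T.npy",T);cv2.imwrite("pics/w1.png",c["image"][:,:,::-1])
print(s["tool_pos"],yaw(s),s["qpos"],s["contact_force"])
E
```

```text
[ 0.48125962 -0.2585736   0.17465913] 98.90339698406322 [-7.09816042e-01  4.43565755e-01  1.43520075e+00  4.78561303e-05
  1.26299171e+00 -8.65224143e-01] [-0.74694377 -0.02213122 -0.41735843]
```

View pics/w1.png

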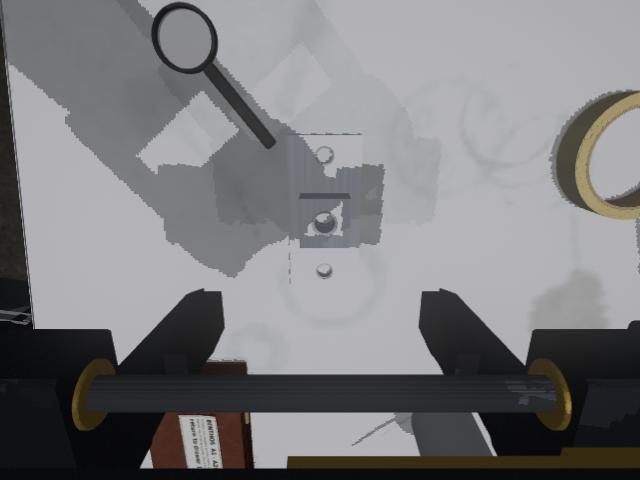

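The wrist view shows the bearing's holes at (324,155) and (324,271), its bore at (324,222), and the loupe handle's end at (271,146), clear of the fingers.

```bash
python3 - <<'E'
from h import *
T=np.load("T.npy");K=np.array([[368.13,0,321.16],[0,368.13,237.64],[0,0,1]]);D=np.array([-.0023,0,0,0,0])
q=ray([(324,155),(324,271)],K,D,T,.008);print(q,q.mean(0),np.linalg.norm(q[0]-q[1]),np.degrees(np.arctan2(*(q[0]-q[1])[1::-1])))
print(ray([(324.5,222)],K,D,T,.03))
E
```

```text
[[ 0.47434694 -0.20628868  0.008     ]
 [ 0.49017924 -0.30573216  0.008     ]] [ 0.48226309 -0.25601042  0.008     ] 0.10069591496055588 99.04608050214715
[[ 0.4823416  -0.25493153  0.03      ]]
```

Emit:
{"fn": "play_rows", "kwargs": {
  "steps": [
    [0.16,0.1,2.5,0,0,0],
    [0,0,3,0,0,0],
    [0,0,3,0,0,0],
    [0,0,3,0,0,0],
    [0,0,2,0,0,0],
    [0,0,0.8,0,0,0],
    [0,0,0.5,0,0,0],
    [0,0,0,0,0,0],
    [0,0,0,0,0,0]
  ],
  "jaw": 6.5
}}

```text
time: 3.33
tool_pos: [0.4825, -0.2572, 0.0278]
tool_rot: [0.65, 0.76, 0.0, 0.001]
contact_force: [-0.0, -0.5, -0.6]
opening: 0.739
finger_force: 0.0
```

Emit:
{"fn": "play_rows", "kwargs": {
  "steps": [
    [0,0,0,0,0,0],
    [0,0,0,0,0,0],
    [0,0,0,0,0,0],
    [0,0,0,0,0,0],
    [0,0,0,0,0,0],
    [0,0,0,0,0,0]
  ],
  "jaw": 3,
  "grip_force": 35
}}

```text
time: 3.83
tool_pos: [0.4823, -0.257, 0.0273]
tool_rot: [0.65, 0.76, 0.0, 0.001]
contact_force: [0.0, 1.2, 5.9]
opening: 0.452
finger_force: 35.0
```

Emit:
{"fn": "play_rows", "kwargs": {
  "steps": [
    [0,0,-1,0,0,0],
    [0,0,-2,0,0,0],
    [0,0,-3,0,0,0],
    [0,0,-3,0,0,0],
    [0,0,-3,0,0,0],
    [0,0,-3,0,0,0],
    [1,0.5,-3,0,0,0],
    [2,1,-3,0,0,0],
    [3,1.4,-3,0,0,0],
    [3,1.4,-2.3,0,0,0],
    [3,1.4,-1,0,0,0],
    [3,1.4,0,0,0,0],
    [2,1,0,0,0,-1.7],
    [1,0.6,0,0,0,-2],
    [0,0,0,0,0,0],
    [0,0,0,0,0,0],
    [0,0,0,0,0,0]
  ]
}}

```text
time: 5.25
tool_pos: [0.5386, -0.0686, 0.2975]
tool_rot: [0.625, 0.78, -0.0, -0.0]
contact_force: [-0.1, -0.1, -2.5]
opening: 0.451
finger_force: 35.0
```

```bash
python3 - <<'E'
from h import *
from bench import arm
s=arm.state();c=arm.camera("wrist");T=toolT(s)@c["T_tool_cam"]
np.save("T.npy",T);cv2.imwrite("pics/w2.png",c["image"][:,:,::-1])
print(s["tool_pos"],yaw(s),s["contact_force"],s["opening"])
E
```

```text
[ 0.53855253 -0.0686013   0.29748675] 102.60433032839215 [-0.07746883 -0.07714811 -2.45284639] 0.45060556750384057
```

View pics/w2.png

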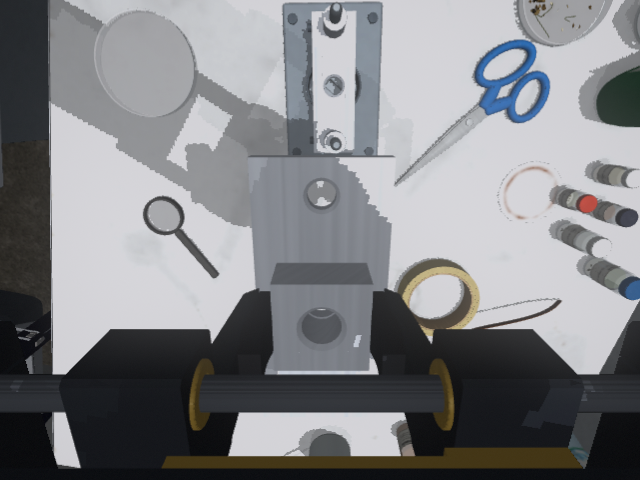

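The bearing is held square: its front hole is at (322,193) and its bore at (321,326). The stand's guide hole is at about (335,85) and the pins are near (336,144) and (334,8).

```bash
python3 - <<'E'
import cv2
a=cv2.imread("pics/w2.png")[0:220,265:405]
cv2.imwrite("pics/crop2.png",cv2.resize(a,(381,600),interpolation=cv2.INTER_CUBIC) if 0 else cv2.resize(a[:160],None,fx=3.75,fy=3.75,interpolation=cv2.INTER_CUBIC))
E
```

```text
(no output)
```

View pics/crop2.png

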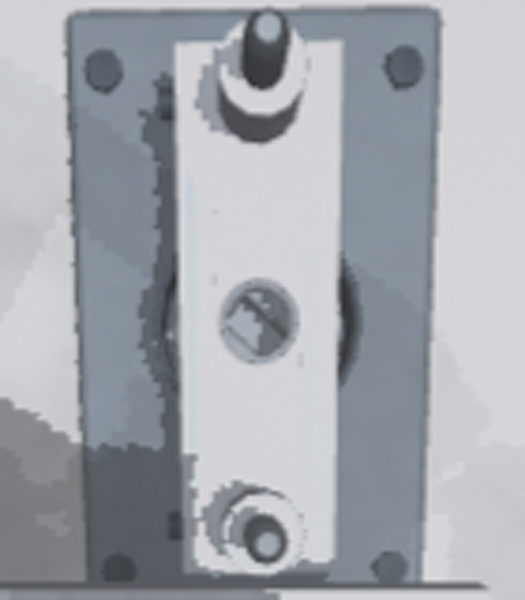

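The pin tips are at crop (268,25) and (267,543), i.e. (336.5,6.7) and (336.2,144.8) in the full picture. The guide hole is at (334.1,85.6). A diagonal dark band is visible in the hole, which may be the slot's edge.

```bash
python3 - <<'E'
from h import *
np.set_printoptions(precision=4,suppress=True)
T=np.load("T.npy");K=np.array([[368.13,0,321.16],[0,368.13,237.64],[0,0,1]]);D=np.array([-.0023,0,0,0,0])
q=ray([(336.3,6.5),(336.1,144.6)],K,D,T,.115);print("pins",q,q.mean(0),np.linalg.norm(q[0]-q[1]),np.degrees(np.arctan2(*(q[0]-q[1])[1::-1])))
print("guide",ray([(334,85.4)],K,D,T,.053))
zb=.2975-.0273
h=ray([(321.5,193)],K,D,T,zb+.008)[0];b=ray([(321,326)],K,D,T,zb+.03)[0]
print("hole",h,"bore",b,np.linalg.norm((h-b)[:2]),np.degrees(np.arctan2(*(h-b)[1::-1])))
x=np.array([np.cos(np.radians(102.6)),np.sin(np.radians(102.6))]);y=np.array([x[1],-x[0]])
for n,p in(("stand",q.mean(0)),("bore",b),("hole",h)):
  d=p[:2]-[.53855,-.0686];print(n,d@x*100,d@y*100)
# slot line hint at z=.03
l=ray([(265+240/3.75,300/3.75),(265+285/3.75,337/3.75)],K,D,T,.03);print(l,np.degrees(np.arctan2(*(l[1]-l[0])[1::-1])))
E
```

```text
pins [[ 0.5136  0.0898  0.115 ]
 [ 0.5366 -0.0079  0.115 ]] [0.5251 0.041  0.115 ] 0.1004156204460026 103.25364071100685
guide [[0.5253 0.0409 0.053 ]]
hole [ 0.5265 -0.0179  0.2782] bore [ 0.5372 -0.0669  0.3002] 0.050182976302715204 102.40981214216258
stand 10.986008525066376 1.0748839255917246
bore 0.19600642106633587 -0.08943910277625602
hole 5.214276404444982 -0.07278137455087631
[[0.5196 0.0464 0.03  ]
 [0.5335 0.0401 0.03  ]] -24.4537565789367
```

Emit:
{"fn": "play_rows", "kwargs": {
  "steps": [
    [2.2,0.23,0,0,0,-0.5],
    [2.2,0.23,0,0,0,0],
    [2.2,0.23,0,0,0,0],
    [2.2,0.22,1,0,0,0],
    [1.95,0.22,2,0,0,0],
    [0,0,3,0,0,0],
    [0,0,3,0,0,0],
    [0,0,3,0,0,0],
    [0,0,1.7,0,0,0],
    [0,0,0.8,0,0,0],
    [0,0,0,0,0,0],
    [0,0,0,0,0,0]
  ]
}}

```text
time: 6.3
tool_pos: [0.526, 0.0391, 0.1535]
tool_rot: [0.622, 0.783, 0.0, 0.0]
contact_force: [-0.6, 0.1, -2.7]
opening: 0.454
finger_force: 35.0
```

Emit:
{"fn": "play_rows", "kwargs": {
  "steps": [
    [0,0,0.2,0,0,0],
    [0,0,0.2,0,0,0],
    [0,0,0.2,0,0,0],
    [0,0,0.2,0,0,0],
    [0,0,0,0,0,0]
  ]
}}

```text
time: 6.72
tool_pos: [0.5254, 0.0398, 0.1446]
tool_rot: [0.621, 0.784, -0.0, -0.0]
contact_force: [0.2, -0.7, -3.0]
opening: 0.451
finger_force: 35.0
```

Emit:
{"fn": "play_rows", "kwargs": {
  "steps": [
    [0,0,0.15,0,0,0],
    [0,0,0.15,0,0,0],
    [0,0,0.15,0,0,0],
    [0,0,0.15,0,0,0],
    [0,0,0,0,0,0]
  ]
}}

```text
time: 7.13
tool_pos: [0.5254, 0.0398, 0.1384]
tool_rot: [0.621, 0.784, -0.0, -0.0]
contact_force: [0.1, -0.4, -2.7]
opening: 0.451
finger_force: 35.0
```

```bash
python3 - <<'E'
from bench import arm
s=arm.state();print(s["contact_force"],s["ft_torque"],s["tool_pos"])
E
```

```text
[ 0.07639002 -0.37206868 -2.69044645] [-0.02102958 -0.11029018  0.07354276] [0.52539849 0.03981703 0.13838232]
```

Emit:
{"fn": "play_rows", "kwargs": {
  "steps": [
    [0,0,0.2,0,0,0],
    [0,0,0.2,0,0,0],
    [0,0,0.2,0,0,0],
    [0,0,0.2,0,0,0],
    [0,0,0.2,0,0,0],
    [0,0,0,0,0,0]
  ]
}}

```text
time: 7.63
tool_pos: [0.5253, 0.0398, 0.1283]
tool_rot: [0.621, 0.784, -0.0, -0.0]
contact_force: [-0.2, -0.2, -3.2]
opening: 0.451
finger_force: 35.0
```

Emit:
{"fn": "play_rows", "kwargs": {
  "steps": [
    [0,0,0.2,0,0,0],
    [0,0,0.2,0,0,0],
    [0,0,0.2,0,0,0],
    [0,0,0.2,0,0,0],
    [0,0,0.2,0,0,0],
    [0,0,0,0,0,0]
  ]
}}

```text
time: 8.13
tool_pos: [0.5253, 0.0398, 0.1183]
tool_rot: [0.621, 0.784, -0.0, -0.0]
contact_force: [0.1, 0.4, -3.2]
opening: 0.445
finger_force: 35.0
```

Emit:
{"fn": "play_rows", "kwargs": {
  "steps": [
    [0,0,0.15,0,0,0],
    [0,0,0.15,0,0,0],
    [0,0,0.1,0,0,0],
    [0,0,0.1,0,0,0],
    [0,0,0.1,0,0,0],
    [0,0,0,0,0,0]
  ]
}}

```text
time: 8.63
tool_pos: [0.5254, 0.0398, 0.1125]
tool_rot: [0.621, 0.784, -0.0, -0.0]
contact_force: [-0.1, 0.2, -3.6]
opening: 0.454
finger_force: 35.0
```

Emit:
{"fn": "play_rows", "kwargs": {
  "steps": [
    [0,0,0.08,0,0,0],
    [0,0,0,0,0,0]
  ]
}}

```text
time: 8.8
tool_pos: [0.5256, 0.0398, 0.1123]
tool_rot: [0.621, 0.784, 0.0, 0.0]
contact_force: [-1.5, 0.6, 1.9]
opening: 0.449
finger_force: 35.0
```

Emit:
{"fn": "play_rows", "kwargs": {
  "steps": [
    [0,0,0,0,0,0],
    [0,0,0,0,0,0],
    [0,0,0,0,0,0],
    [0,0,0,0,0,0],
    [0,0,-1,0,0,0],
    [0,0,-2,0,0,0],
    [0,0,-3,0,0,0],
    [0,0,-3,0,0,0],
    [0,0,-3,0,0,0],
    [0,0,-3,0,0,0],
    [0,0,-3,0,0,0],
    [0,0,0,0,0,0],
    [0,0,0,0,0,0]
  ],
  "jaw": 6.5
}}

```text
time: 9.88
tool_pos: [0.5258, 0.0398, 0.293]
tool_rot: [0.621, 0.784, 0.001, 0.001]
contact_force: [-0.3, -0.2, -1.1]
opening: 0.736
finger_force: 0.0
```

```bash
python3 - <<'E'
from h import *
from bench import arm
s=arm.state();c=arm.camera("wrist");T=toolT(s)@c["T_tool_cam"]
np.save("T.npy",T);cv2.imwrite("pics/w3.png",c["image"][:,:,::-1])
print(s["tool_pos"],yaw(s),s["qpos"],s["contact_force"],s["opening"])
E
```

```text
[0.52580888 0.03978171 0.29301336] 103.19645001454745 [-1.49220308e-01  3.12840185e-01  1.28384052e+00  4.29400313e-05
  1.54179549e+00 -3.79544611e-01] [-0.27942184 -0.15177865 -1.13706921] 0.7358937334971631
```

View pics/w3.png

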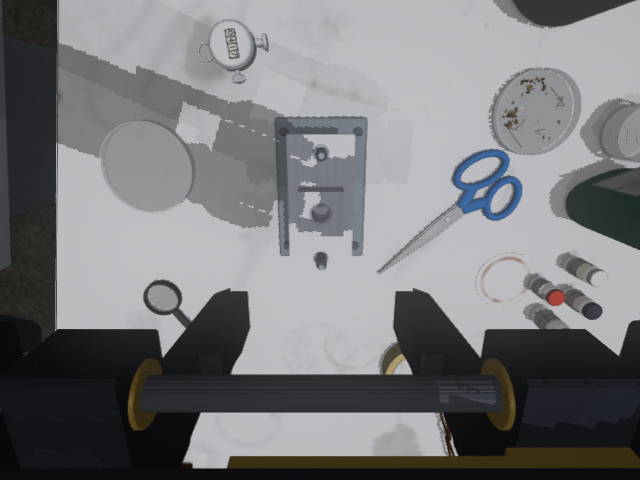

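The bearing is seated on both pins, at (321,154) and (320,261), with the bore at (320,212). Next stop is the holder.

Emit:
{"fn": "play_rows", "kwargs": {
  "steps": [
    [3.49,0.51,0,0,0,0],
    [3.49,0.51,0,0,0,0],
    [3.49,0.51,0,0,0,0],
    [3.49,0.51,0,0,0,0],
    [3.49,0.51,0,0,0,0],
    [3.49,0.51,0,0,0,0],
    [3.5,0.53,0,0,0,0],
    [0,0,0,0,0,-6.7],
    [0,0,0,0,0,-6.7],
    [0,0,0,0,0,-6.7],
    [0,0,0,0,0,-6.7],
    [0,0,0,0,0,-6.7],
    [0,0,0,0,0,-6.7],
    [0,0,0,0,0,-6.7],
    [0,0,0,0,0,-6.7],
    [0,0,0,0,0,-6.4],
    [0,0,0,0,0,0],
    [0,0,0,0,0,0]
  ]
}}

```text
time: 11.43
tool_pos: [0.5045, 0.2858, 0.2905]
tool_rot: [0.148, 0.989, -0.001, -0.001]
contact_force: [-0.2, -0.4, -0.1]
opening: 0.738
finger_force: 0.0
```

```bash
python3 - <<'E'
from h import *
from bench import arm
np.set_printoptions(precision=4,suppress=True)
K=np.array([[368.13,0,321.16],[0,368.13,237.64],[0,0,1]]);D=np.array([-.0023,0,0,0,0]);T=np.load("T.npy")
p=ray([(321,154),(320,261)],K,D,T,.115);print("pins",p,p.mean(0),"bore",ray([(320.3,211.5)],K,D,T,.115))
s=arm.state();c=arm.camera("wrist");T=toolT(s)@c["T_tool_cam"]
np.save("T.npy",T);cv2.imwrite("pics/w4.png",c["image"][:,:,::-1])
print(s["tool_pos"],yaw(s),s["qpos"],s["contact_force"],s["opening"])
E
```

```text
pins [[ 0.5133  0.0905  0.115 ]
 [ 0.5342 -0.0026  0.115 ]] [0.5238 0.0439 0.115 ] bore [[0.5239 0.0426 0.115 ]]
[0.5045 0.2858 0.2905] 162.998118872115 [ 0.3114  0.4128  1.1367 -0.      1.5947 -0.9626] [-0.16   -0.383  -0.1249] 0.737558440361409
```

View pics/w4.png

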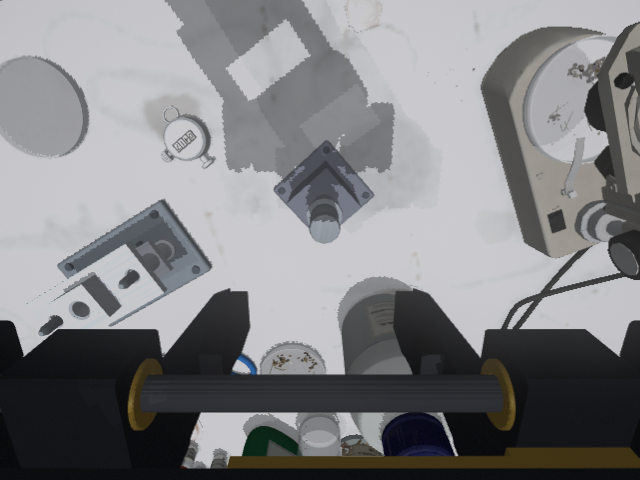

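Shaft head is at about (325,228) above the holder, between the open fingers; the bottle is clear on the far side. One enlarged crop of the head beside the seated bearing will make the two comparable.

```bash
python3 - <<'E'
import cv2,numpy as np
a=cv2.imread("pics/w4.png")[180:250,285:365];b=cv2.imread("pics/w3.png")[145:270,290:350]
o=np.zeros((600,800,3),np.uint8)
A=cv2.resize(a,None,fx=6,fy=6,interpolation=cv2.INTER_CUBIC);o[:420,:480]=A
B=cv2.resize(b,None,fx=4.8,fy=4.8,interpolation=cv2.INTER_CUBIC);o[:600,490:778]=B
cv2.imwrite("pics/crop3.png",o)
E
```

```text
(no output)
```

View pics/crop3.png

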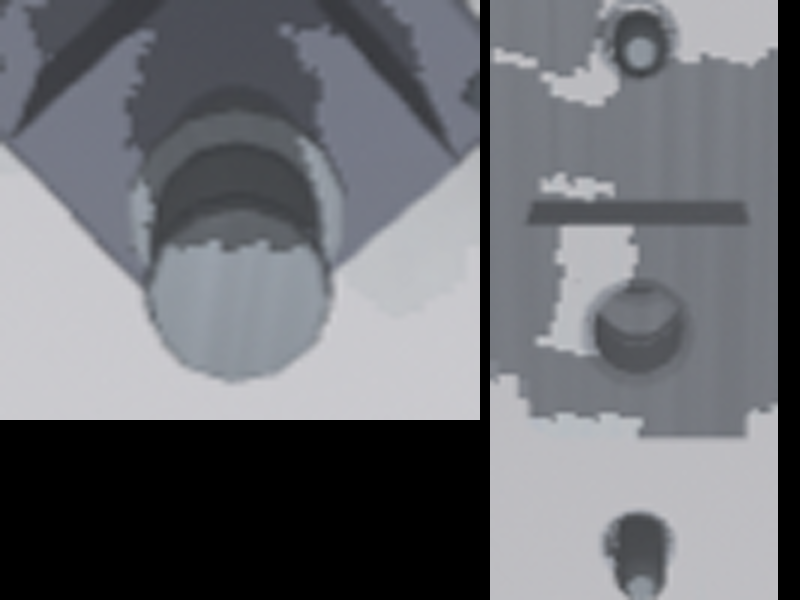

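Shaft head centre is at crop (240,288), px (324.6,227.6). Bore centre is px (320.2,213.6), and the pin tips are (320.4,155) and (320.8,266.4).

```bash
python3 - <<'E'
from h import *
np.set_printoptions(precision=4,suppress=True)
from bench import arm
K=np.array([[368.13,0,321.16],[0,368.13,237.64],[0,0,1]]);D=np.array([-.0023,0,0,0,0]);
Tc=arm.camera("wrist")["T_tool_cam"]
def off(px,z,tz): # tool-frame offset (cm); tool pointing straight down
    T=np.eye(4);T[:3,:3]=np.diag([1,-1,-1]);T[2,3]=tz;T=T@Tc
    r=ray(px,K,D,T,z);return r[:,:2]*[100,-100]
print("bore",off([(320.2,213.6)],.115,.293),"pins",off([(320.4,155),(320.8,266.4)],.115,.293))
print("head",off([(324.6,227.6)],.151,.2905))
E
```

```text
bore [[ 0.2001 -0.0709]] pins [[ 5.2097 -0.0505]
 [-4.7802 -0.0199]]
head [[0.093  0.2806]]
```

Emit:
{"fn": "play_rows", "kwargs": {
  "steps": [
    [0,0,0,0,0,6.7],
    [0,0,0,0,0,6.7],
    [0,0,0,0,0,6.7],
    [0,0,0,0,0,6.7],
    [0,0,0,0,0,6.7],
    [0,0,0,0,0,6.7],
    [0,0,0,0,0,6.7],
    [0,0,0,0,0,6.7],
    [0,0,0,0,0,6.4],
    [0,0,0,0,0,0],
    [0,0,0,0,0,0]
  ]
}}

```text
time: 12.45
tool_pos: [0.5046, 0.2859, 0.2917]
tool_rot: [0.62, 0.784, -0.0, -0.0]
contact_force: [0.0, 0.4, -0.4]
opening: 0.738
finger_force: 0.0
```

```bash
python3 - <<'E'
from h import *
from bench import arm
s=arm.state();c=arm.camera("wrist");cv2.imwrite("pics/w5.png",c["image"][:,:,::-1])
print(s["tool_pos"],yaw(s))
for f in("w4","w5"):
    g=cv2.imread(f"pics/{f}.png",0)[170:280,270:375];g=cv2.resize(g,None,fx=4,fy=4,interpolation=cv2.INTER_CUBIC)
    for p2 in(25,18):
        r=cv2.HoughCircles(cv2.GaussianBlur(g,(0,0),2),cv2.HOUGH_GRADIENT_ALT if 0 else cv2.HOUGH_GRADIENT,1,12,param1=60,param2=p2,minRadius=56,maxRadius=68)
        if r is not None:print(f,p2,[(270+x/4-.4,170+y/4-.4,q/4) for x,y,q in r[0][:4]])
E
```

```text
[0.50462811 0.28590792 0.29167797] 103.30587797917936
w5 18 [(np.float32(323.475), np.float32(225.225), np.float32(14.2))]
```

```bash
python3 - <<'E'
import cv2
g=cv2.imread("pics/w5.png",0)[195:252,298:352]
print("cols 298..")
for i,r in enumerate(g):print(195+i,"".join("%x"%(v//16) for v in r))
E
```

```text
cols 298..
195 555555555555555544444455555444444445555555555555555556
196 555555555555555444457866665666655444555555555555555556
197 555555555555554445579866666666666544455555555555555555
198 555555555555545786666666666666666655444555555555555555
199 555555555555445666666666666666666666554555555555555555
200 555555555554456666666655444455666666665455555555555555
201 555555555554566666554443444444455666665545555555555556
202 655555555445566665443444444444444456666544555555555556
203 655555555556666654344444444444444445666654555555555556
204 776555555556666544444444444444444444566655555555555556
205 776555555566665444444444444444444444466665555555555557
206 555555555566654444444444444444444444456666555555555556
207 555555555566654444444444444444444444445666555555555556
208 555555555566544444444444444444444444445666555555555556
209 555555555666544444444444444443344444444566555555555556
210 555555555666544444444444444444443444444466555555555555
211 555555555665444444444445677754444444444466655555555555
212 555555555665444444456788999998754444444456655555555555
213 55555555566544444478999
[... 1573 characters left out ...]
ccccccccccccccccccccccccccccccccccccccccccccccccccc
241 cccccccccccccccccccccccccccccccccccccccccccccccccccccc
242 cccccccccccccccccccccccccccccccccccccccccccccccccccccc
243 cccccccccccccccccccccccccccccccccccccccccccccccccccccc
244 cccccccccccccccccccccccccccccccccccccccccccccccccccccc
245 bccccccccccccccccccccccccccccccccccccccccccccccccccccc
246 bbcccccccccccccccccccccccccccccccccccccccccccccccccccc
247 bbbccccccccccccccccccccccccccccccccccccccccccccccccccc
248 bbbbbbcccccccccccccccccccccccccccccccccccccccccccccccc
249 bbbbbbbccccccccccccccccccccccccccccccccccccccccccccccc
250 bbbbbbbbcccccccccccccccccccccccccccccccccccccccccccccc
251 bbbbbbbbcccccccccccccccccccccccccccccccccccccccccccccc
```

```bash
python3 - <<'E'
from h import *
from bench import arm
K=np.array([[368.13,0,321.16],[0,368.13,237.64],[0,0,1]]);D=np.array([-.0023,0,0,0,0])
Tc=arm.camera("wrist")["T_tool_cam"]
def off(px,z,tz):
    T=np.eye(4);T[:3,:3]=np.diag([1,-1,-1]);T[2,3]=tz;T=T@Tc
    return (ray(px,K,D,T,z)[:,:2]*[100,-100])[0]
m=[off([(324.6,227.6)],.151,.2905),off([(323.8,225.1)],.151,.2917)];print(m)
def M(y):
    a=np.radians(y);return np.array([[np.cos(a),np.sin(a)],[np.sin(a),-np.cos(a)]]) # world->tool cols
t=[np.array([50.45,28.58]),np.array([50.463,28.591])]
# m_i = M_i(p-t_i)+c ; M symmetric
A=np.vstack([np.c_[M(163),np.eye(2)],np.c_[M(103.3),np.eye(2)]])
b=np.r_[m[0]+M(163)@t[0],m[1]+M(103.3)@t[1]]
print("p,c",np.linalg.solve(A,b))
A2=np.vstack([A,[0,0,0,1],]);b2=np.r_[b,-.055];print("with cy prior",np.linalg.lstsq(A2,b2,rcond=None)[0])
for cx in (0,.1,.2):
  print(cx,[tt+M(y)@(mm-[cx,-.05]) for tt,mm,y in zip(t,m,(163,103.3))])
E
```

```text
[array([0.04634731, 0.17399567]), array([0.21230762, 0.11247213])]
p,c [ 5.05454466e+01  2.87332828e+01  9.28078207e-02 -4.95309926e-04]
with cy prior [ 5.05685091e+01  2.87549020e+01  9.28078207e-02 -3.69417806e-02]
0 [array([50.47116784, 28.80775876]), array([50.57227313, 28.83498996])]
0.1 [array([50.56679832, 28.77852159]), array([50.59527811, 28.73767208])]
0.2 [array([50.66242879, 28.74928442]), array([50.61828308, 28.64035419])]
```

```bash
python3 - <<'E'
from bench import arm
import numpy as np
np.set_printoptions(precision=5,suppress=True)
for i in range(3):
    c=arm.camera("wrist");print(c["T_tool_cam"][:3].ravel(),c["camera_matrix"][0],arm.state()["time"])
E
```

```text
[ 0.00005 -0.9485  -0.31678  0.08329  1.       0.00026 -0.00063 -0.00074
  0.00068 -0.31678  0.9485  -0.13302] [368.12946   0.      321.16229] 12.6
[ 0.00005 -0.9485  -0.31678  0.08329  1.       0.00026 -0.00063 -0.00074
  0.00068 -0.31678  0.9485  -0.13302] [368.12946   0.      321.16229] 12.65
[ 0.00005 -0.9485  -0.31678  0.08329  1.       0.00026 -0.00063 -0.00074
  0.00068 -0.31678  0.9485  -0.13302] [368.12946   0.      321.16229] 12.7
```

```bash
python3 - <<'E'
from h import *
K=np.array([[368.13,0,321.16],[0,368.13,237.64],[0,0,1]]);D=np.array([-.0023,0,0,0,0])
T=np.load("T.npy");p=ray([(324.6,227.6)],K,D,T,.151)[0];print(p)
a=np.radians(163);x=np.array([np.cos(a),np.sin(a)]);y=np.array([x[1],-x[0]]);d=p[:2]-[.5045,.2858];print(d@x*100,d@y*100)
E
```

```text
[0.50405717 0.2886631  0.151     ]
0.12605727782455534 0.26085233826837767
```

Emit:
{"fn": "play_rows", "kwargs": {
  "steps": [
    [0.18,0.14,2,0,0,0],
    [0,0,3,0,0,0],
    [0,0,3,0,0,0],
    [0,0,3,0,0,0],
    [0,0,3,0,0,0],
    [0,0,1.5,0,0,0],
    [0,0,0.6,0,0,0],
    [0,0,0,0,0,0],
    [0,0,0,0,0,0]
  ]
}}

```text
time: 13.45
tool_pos: [0.5061, 0.2882, 0.1318]
tool_rot: [0.621, 0.784, 0.001, 0.0]
contact_force: [-1.1, -0.5, -0.1]
opening: 0.738
finger_force: 0.0
```

Emit:
{"fn": "play_rows", "kwargs": {
  "steps": [
    [0,0,0,0,0,0],
    [0,0,0,0,0,0],
    [0,0,0,0,0,0],
    [0,0,0,0,0,0],
    [0,0,0,0,0,0],
    [0,0,0,0,0,0],
    [0,0,0,0,0,0],
    [0,0,0,0,0,0]
  ],
  "jaw": 1.5,
  "grip_force": 5
}}

```text
time: 14.12
tool_pos: [0.5057, 0.288, 0.1311]
tool_rot: [0.621, 0.784, 0.0, 0.0]
contact_force: [-0.0, 0.8, 1.6]
opening: 0.266
finger_force: 5.0
```

Emit:
{"fn": "play_rows", "kwargs": {
  "steps": [
    [0,0,0,0,0,0],
    [0,0,0,0,0,0],
    [0,0,0,0,0,0],
    [0,0,0,0,0,0],
    [0,0,0,0,0,-7],
    [0,0,0,0,0,-7],
    [0,0,0,0,0,-7],
    [0,0,0,0,0,-7],
    [0,0,0,0,0,-7],
    [0,0,0,0,0,-7],
    [0,0,0,0,0,-7],
    [0,0,0,0,0,-7],
    [0,0,0,0,0,-7],
    [0,0,0,0,0,-7],
    [0,0,0,0,0,-7],
    [0,0,0,0,0,-7],
    [0,0,0,0,0,-6],
    [0,0,0,0,0,0],
    [0,0,0,0,0,0]
  ],
  "jaw": 4.5
}}

```text
time: 15.7
tool_pos: [0.5056, 0.288, 0.1309]
tool_rot: [-0.113, 0.994, -0.0, -0.0]
contact_force: [-1.3, 0.4, -0.4]
opening: 0.512
finger_force: 0.0
```

Emit:
{"fn": "play_rows", "kwargs": {
  "steps": [
    [0,0,0,0,0,0],
    [0,0,0,0,0,0],
    [0,0,0,0,0,0],
    [0,0,0,0,0,0],
    [0,0,0,0,0,0],
    [0,0,0,0,0,0],
    [0,0,0,0,0,0]
  ],
  "jaw": 1.5,
  "grip_force": 40
}}

```text
time: 16.28
tool_pos: [0.5056, 0.288, 0.1309]
tool_rot: [-0.115, 0.993, -0.0, -0.0]
contact_force: [-0.2, -0.4, 0.2]
opening: 0.258
finger_force: 40.0
```

Emit:
{"fn": "play_rows", "kwargs": {
  "steps": [
    [0,0,-1,0,0,0],
    [0,0,-2,0,0,0],
    [0,0,-2.5,0,0,0],
    [0,0,-2.5,0,0,0],
    [0,0,-2.5,0,0,0],
    [0,0,-2,0,0,0],
    [0,0,-1.5,0,0,0],
    [0.4,-2.46,0,0,0,0],
    [0.4,-2.8,0,0,0,0],
    [0.4,-2.8,0,0,0,0],
    [0.4,-2.8,0,0,0,0],
    [0.4,-2.8,0,0,0,0],
    [0.4,-2.8,0,0,0,0],
    [0.4,-2.8,0,0,0,0],
    [0.4,-2.8,0,0,0,0],
    [0.46,-2.55,0,0,0,0],
    [0,0,0,0,0,0],
    [0,0,0,0,0,0],
    [0,0,0,0,0,0]
  ]
}}

```text
time: 17.87
tool_pos: [0.526, 0.0406, 0.2712]
tool_rot: [-0.115, 0.993, 0.0, 0.0]
contact_force: [-0.8, -0.1, -2.7]
opening: 0.262
finger_force: 40.0
```

```bash
python3 - <<'E'
from h import *
from bench import arm
s=arm.state();print(s["tool_pos"],yaw(s),s["qpos"],s["contact_force"],s["ft_torque"],s["opening"])
c=arm.camera("scene");cv2.imwrite("pics/s2.png",cv2.resize(c["image"][150:300,220:370,::-1],None,fx=4,fy=4,interpolation=cv2.INTER_CUBIC))
E
```

```text
[0.5259901  0.04059337 0.27123535] -166.80792135153513 [-1.47768683e-01  3.28048711e-01  1.32434132e+00  3.96531764e-04
  1.48923869e+00 -1.94884255e+00] [-0.77887304 -0.11215314 -2.71522362] [ 0.1081066  -0.12374648 -0.02984058] 0.26176591037247426
```

Emit:
{"fn": "play_rows", "kwargs": {
  "steps": [
    [0,-0.05,1,0,0,0],
    [0,0,1,0,0,0],
    [0,0,0.8,0,0,0],
    [0,0,0.3,0,0,0],
    [0,0,0.3,0,0,0],
    [0,0,0.2,0,0,0],
    [0,0,0.2,0,0,0],
    [0,0,0,0,0,0]
  ]
}}

```text
time: 18.58
tool_pos: [0.5263, 0.0396, 0.2329]
tool_rot: [-0.115, 0.993, 0.0, -0.0]
contact_force: [0.3, 0.7, -1.5]
opening: 0.257
finger_force: 40.0
```

Emit:
{"fn": "play_rows", "kwargs": {
  "steps": [
    [0,0,0.2,0,0,0],
    [0,0,0.2,0,0,0],
    [0,0,0.2,0,0,0],
    [0,0,0,0,0,0]
  ]
}}

```text
time: 18.92
tool_pos: [0.5262, 0.0396, 0.2265]
tool_rot: [-0.115, 0.993, 0.0, -0.0]
contact_force: [0.5, 0.2, -1.7]
opening: 0.257
finger_force: 40.0
```

Emit:
{"fn": "play_rows", "kwargs": {
  "steps": [
    [0,0,0.15,0,0,0],
    [0,0,0.15,0,0,0],
    [0,0,0.2,0,0,0],
    [0,0,0.2,0,0,0],
    [0,0,0.2,0,0,0],
    [0,0,0,0,0,0]
  ]
}}

```text
time: 19.42
tool_pos: [0.5261, 0.0396, 0.2174]
tool_rot: [-0.115, 0.993, 0.0, -0.0]
contact_force: [0.1, 0.8, -1.9]
opening: 0.26
finger_force: 40.0
```

Emit:
{"fn": "play_rows", "kwargs": {
  "steps": [
    [0,0,0.3,0,0,0],
    [0,0,0.3,0,0,0],
    [0,0,0.3,0,0,0],
    [0,0,0.3,0,0,0],
    [0,0,0.3,0,0,0],
    [0,0,0,0,0,0]
  ]
}}

```text
time: 19.92
tool_pos: [0.5261, 0.0396, 0.2022]
tool_rot: [-0.115, 0.993, 0.0, -0.0]
contact_force: [-0.7, 0.7, -1.7]
opening: 0.262
finger_force: 40.0
```

Emit:
{"fn": "play_rows", "kwargs": {
  "steps": [
    [0,0,0.4,0,0,0],
    [0,0,0.4,0,0,0],
    [0,0,0.4,0,0,0],
    [0,0,0.4,0,0,0],
    [0,0,0.4,0,0,0],
    [0,0,0.3,0,0,0],
    [0,0,0,0,0,0]
  ]
}}

```text
time: 20.5
tool_pos: [0.5261, 0.0395, 0.1792]
tool_rot: [-0.115, 0.993, 0.0, -0.001]
contact_force: [0.4, 0.6, -1.3]
opening: 0.26
finger_force: 40.0
```

Emit:
{"fn": "play_rows", "kwargs": {
  "steps": [
    [0,0,0.2,0,0,0],
    [0,0,0.2,0,0,0],
    [0,0,0.15,0,0,0],
    [0,0,0.15,0,0,0],
    [0,0,0,0,0,0]
  ]
}}

```text
time: 20.92
tool_pos: [0.5262, 0.0396, 0.1727]
tool_rot: [-0.115, 0.993, 0.0, -0.0]
contact_force: [0.2, -0.3, -1.9]
opening: 0.26
finger_force: 40.0
```

Emit:
{"fn": "play_rows", "kwargs": {
  "steps": [
    [0,0,0.15,0,0,0],
    [0,0,0.15,0,0,0],
    [0,0,0.15,0,0,0],
    [0,0,0.15,0,0,0],
    [0,0,0,0,0,0]
  ]
}}

```text
time: 21.33
tool_pos: [0.5262, 0.0395, 0.1666]
tool_rot: [-0.115, 0.993, 0.0, -0.0]
contact_force: [0.4, -0.0, -1.6]
opening: 0.26
finger_force: 40.0
```

Emit:
{"fn": "play_rows", "kwargs": {
  "steps": [
    [0,0,0.15,0,0,0],
    [0,0,0.15,0,0,0],
    [0,0,0.15,0,0,0],
    [0,0,0.15,0,0,0],
    [0,0,0.2,0,0,0],
    [0,0,0.2,0,0,0],
    [0,0,0,0,0,0]
  ]
}}

```text
time: 21.92
tool_pos: [0.5262, 0.0395, 0.1565]
tool_rot: [-0.115, 0.993, 0.0, -0.0]
contact_force: [-0.6, 0.8, -1.4]
opening: 0.261
finger_force: 40.0
```

Emit:
{"fn": "play_rows", "kwargs": {
  "steps": [
    [0,0,0.15,0,0,0],
    [0,0,0.15,0,0,0],
    [0,0,0.15,0,0,0],
    [0,0,0.1,0,0,0],
    [0,0,0,0,0,0]
  ]
}}

```text
time: 22.33
tool_pos: [0.5262, 0.0396, 0.1512]
tool_rot: [-0.115, 0.993, 0.0, -0.0]
contact_force: [-1.7, 0.3, -2.7]
opening: 0.261
finger_force: 40.0
```

Emit:
{"fn": "play_rows", "kwargs": {
  "steps": [
    [0,0,0.1,0,0,0],
    [0,0,0.1,0,0,0],
    [0,0,0,0,0,0]
  ]
}}

```text
time: 22.58
tool_pos: [0.5266, 0.0396, 0.15]
tool_rot: [-0.115, 0.993, -0.0, 0.001]
contact_force: [-1.2, 1.0, 3.8]
opening: 0.257
finger_force: 40.0
```

Emit:
{"fn": "play_rows", "kwargs": {
  "steps": [
    [0,0,0.1,0,0,0],
    [0,0,0,0,0,5],
    [0,0,0,0,0,5],
    [0,0,0,0,0,5],
    [0,0,0,0,0,5],
    [0,0,0,0,0,0]
  ]
}}

```text
time: 23.08
tool_pos: [0.5264, 0.0396, 0.1483]
tool_rot: [0.061, 0.998, 0.0, 0.0]
contact_force: [0.7, 0.4, -2.2]
opening: 0.26
finger_force: 40.0
```

Emit:
{"fn": "play_rows", "kwargs": {
  "steps": [
    [0,0,0,0,0,5],
    [0,0,0,0,0,5],
    [0,0,0,0,0,5],
    [0,0,0,0,0,5],
    [0,0,0,0,0,0]
  ]
}}

```text
time: 23.5
tool_pos: [0.5263, 0.0395, 0.1482]
tool_rot: [0.232, 0.973, -0.0, -0.0]
contact_force: [0.1, 0.3, -2.3]
opening: 0.261
finger_force: 40.0
```

Emit:
{"fn": "play_rows", "kwargs": {
  "steps": [
    [0,0,0.1,0,0,0],
    [0,0,0.1,0,0,0],
    [0,0,0.1,0,0,0],
    [0,0,0,0,0,0]
  ]
}}

```text
time: 23.83
tool_pos: [0.5262, 0.0395, 0.1451]
tool_rot: [0.231, 0.973, -0.0, -0.0]
contact_force: [0.1, -0.1, -2.3]
opening: 0.259
finger_force: 40.0
```

```bash
python3 - <<'E'
from h import *
from bench import arm
s=arm.state();print(s["tool_pos"],yaw(s),s["contact_force"],s["ft_torque"],s["opening"])
E
```

```text
[0.52620124 0.03953922 0.14514933] 153.28480668014745 [ 0.06220655 -0.07202402 -2.26561499] [-0.00634476 -0.12712745  0.00489723] 0.2593318354686197
```

Emit:
{"fn": "play_rows", "kwargs": {
  "steps": [
    [0,0,0.1,0,0,0],
    [0,0,0.1,0,0,0],
    [0,0,0.1,0,0,0],
    [0,0,0,0,0,0]
  ]
}}

```text
time: 24.17
tool_pos: [0.5262, 0.0396, 0.1422]
tool_rot: [0.232, 0.973, -0.0, -0.0]
contact_force: [-0.0, 0.3, -2.0]
opening: 0.26
finger_force: 40.0
```

Emit:
{"fn": "play_rows", "kwargs": {
  "steps": [
    [0,0,0.1,0,0,0],
    [0,0,0.05,0,0,0],
    [0,0,0,0,0,0]
  ]
}}

```text
time: 24.42
tool_pos: [0.5263, 0.0396, 0.141]
tool_rot: [0.232, 0.973, -0.0, 0.0]
contact_force: [-0.3, -0.7, -2.3]
opening: 0.259
finger_force: 40.0
```

Emit:
{"fn": "play_rows", "kwargs": {
  "steps": [
    [0,0,0.1,0,0,0],
    [0,0,0,0,0,0]
  ]
}}

```text
time: 24.58
tool_pos: [0.5266, 0.0395, 0.1409]
tool_rot: [0.232, 0.973, 0.0, 0.001]
contact_force: [-2.1, 0.5, 7.0]
opening: 0.265
finger_force: 40.0
```

Emit:
{"fn": "play_rows", "kwargs": {
  "steps": [
    [0,0,-0.1,0,0,0],
    [0,0,0,0,0,0],
    [0,0,0,0,0,0],
    [0,0,0,0,0,0],
    [0,0,0,0,0,0],
    [0,0,0,0,0,0],
    [0,0,-1,0,0,0],
    [0,0,-2,0,0,0],
    [0,0,-3,0,0,0],
    [0,0,-3,0,0,0],
    [0,0,-3,0,0,0],
    [0,0,-3,0,0,0],
    [0,0,0,0,0,0],
    [0,0,0,0,0,0]
  ],
  "jaw": 5
}}

```text
time: 25.75
tool_pos: [0.5266, 0.0395, 0.2919]
tool_rot: [0.232, 0.973, 0.0, 0.001]
contact_force: [0.6, -0.5, 0.4]
opening: 0.569
finger_force: 0.0
```

```bash
python3 - <<'E'
from h import *
from bench import arm
s=arm.state();print(s["tool_pos"],s["contact_force"],s["opening"])
c=arm.camera("scene");cv2.imwrite("pics/s3.png",cv2.resize(c["image"][170:320,180:380,::-1],None,fx=4,fy=4,interpolation=cv2.INTER_CUBIC))
E
```

```text
[0.52655374 0.03954207 0.29192949] [ 0.60496663 -0.49560743  0.41577944] 0.5690622012756811
```

View pics/s3.png

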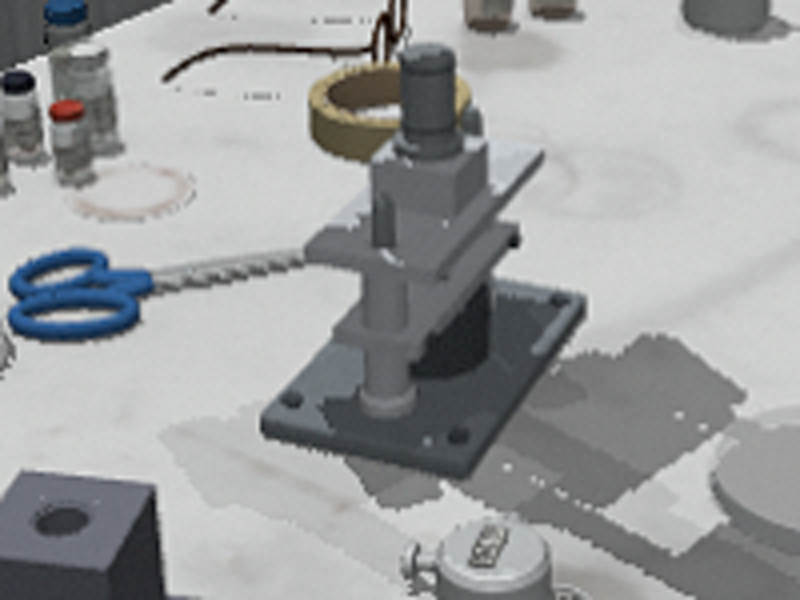

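The bearing lies flat on both columns, the shaft stands upright with its collar at (428,150) flush on the boss, and the holder at (62,520) is empty.

```bash
python3 -c "
from bench import arm
print(arm.job_done())"
```

```text
the job is handed in; nothing more can be done
None
```

The job is handed in at about 26 s: the bearing is seated on both columns, and the shaft is home in the coupling, released, with its collar flush on the bearing; I have no verdict back yet.

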